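# Wedge a drawer front tight in the holding board

### The job

The small drawer front lies loose in the wooden holding board on the counter; it has to be held fast so that it can be scraped clean. Lay the loose wooden wedge flat on the board with its thin end in the gap between the slanted fence and the drawer front and let go of it, then tap or push its thick end until it locks firmly tight, but not so hard that the wood is crushed. Do not disturb the jar, caddy, stirrer and scraper, and let go of everything at the end.

Things in the scene. Friction and masses are not known exactly. Their poses are not given: they have to be found in the camera images.
- jig: Holding board, fixed: plywood base 210 (x) x 330 (y) x 18 mm, origin at the centre of its underside. The wedge is driven along +y. Near -x a slanted dark wood fence, near +x a dark wood back batten, with an end block at the +y end of the drawer front, both 20 mm high and fixed. From y -20 to -165 mm the base is bare: the wedge can lie there.
- slot_mouth (a point): Mouth of the gap, at board x -51, y -20 mm, 14 mm above the base's top (32 above the counter); axes as the board's. It is 14 mm from the face of the fence (24 mm high, 30 thick, 150 long), which is at board x = -65 + 0.123 (y + 20) mm: it leans 7 degrees, narrowing the gap towards +y.
- front_center (a point): Centre of the drawer front, a loose flat pale board 80 (x) x 150 (y) x 22 mm, 0.18 kg, lying on the base, square to it. Its -x face, 40 mm off, bounds the gap. It can slide up to 8 mm to the batten and 3 mm to the end block, whose setting varies: then the gap at the mouth is 25 to 31 mm and the wedge locks with 70 to 130 mm inside, not known beforehand.
- wedge_center (a point): Centre (14 mm up) of the loose wooden wedge lying to the right of the board: 140 mm long (y), 28 tall (z), 16 wide at the thin end (+y), 33 at the thick end, even on both sides (7 degrees in all), 0.08 kg. It holds by friction: once tight, resistance to a push climbs within a few mm. A push of 15 to 20 N locks it; over about 40 N crushes the wood.
- wedge_tip (a point): Middle of the wedge's thin end face, 70 mm from its centre.
- jar: Bystander: glass jar with a twist cap, 70 mm across, 90 mm tall; origin at the centre of its foot.
- caddy: Bystander: grey plastic caddy, open, with a middle wall, 140 x 220 x 120 mm; origin at the centre of its underside.
- stirrer: Bystander: flat aluminium paint stirrer, about 270 x 34 x 5 mm, long along its y; origin on its underside.
- scraper: Bystander: yellow plastic putty scraper, about 165 x 80 x 16 mm, long along its x; origin on its underside.
Not all that is in view belongs to the job. What is shaped like the part that bears wedge_center but green is not meant. Of the things that look like the part that bears front_center, the smaller one is meant.

How it is judged (in metres and radians):
On the way, in this order (a step that is already met when the one before it is completed fails the run):
1. the wedge lies in the mouth of the gap, thin end in, let go and not yet tight (y of wedge_tip in the frame of slot_mouth above 0.004 m and x of wedge_tip in the frame of slot_mouth between -0.03 and 0.04 m and z of wedge_center in the frame of slot_mouth below 0.006 m and angle between wedge_center's own z axis and vertical below 0.12 rad and contact force between the fingers and wedge below 0.1 N and contact force between wedge and front below 6 N), for 0.1 s.
2. the wedge is tight against the drawer front (contact force between wedge and front above 6 N), for 0.1 s.
At the end, for the whole second after the job is handed in: The wedge lies flat (6 degrees, at most 6 mm raised) in the gap, its thin end over 50 mm past the mouth, and untouched it still presses on the drawer front with over 6 N and on the board with over 5 N; the drawer front is flat (3.5 degrees); both are at rest (contact force between wedge and front above 6 N and contact force between wedge and jig above 5 N and y of wedge_tip in the frame of slot_mouth above 0.05 m and z of wedge_center in the frame of slot_mouth below 0.006 m and angle between wedge_center's own z axis and vertical below 0.1 rad and angle between front_center's own z axis and vertical below 0.06 rad and linear speed of each of wedge, front below 0.01 m/s).
It fails at once if the wedge crushes the drawer front (over 40 N between them) (contact force between wedge and front above 40 N).
It fails at once if the jar is disturbed (moved over 20 mm) (distance of jar from where it was at the start of the episode above 0.02 m).
It fails at once if the caddy is disturbed (moved over 20 mm) (distance of caddy from where it was at the start of the episode above 0.02 m).
It fails at once if the stirrer is disturbed (moved over 20 mm) (distance of stirrer from where it was at the start of the episode above 0.02 m).
It fails at once if the scraper is disturbed (moved over 20 mm) (distance of scraper from where it was at the start of the episode above 0.02 m).
It also fails if it takes over 61 s, if anything falls off the work surface, if the arm or the gripper's body presses on something with over 40 N, if the wrist force passes 120 N, or if a joint passes its speed limit or range.

### The arm

A 6-joint arm with a two-finger parallel gripper is mounted at the origin on the work surface. World frame = base frame: x ahead of the robot, y to its left, z up, the work surface at z = 0. Lengths are in mm, angles in rad, forces in N, time in s.
With the tool pointing down it reaches from about 400 to 925 mm from the base axis. Payload 12.5 kg.
Tool frame: the origin (TCP) lies midway between the tips of the shut fingers; the grasp point (between the pads) lies 19 mm behind it; z points along the fingers, y is the direction in which the jaws open and shut (so a half turn about z gives the same grasp; the last joint's range is limited). The gripper opens to 95 mm and grips with 3 to 60 N. Pads are 20 mm wide; open, the fingers measure 119 mm over their backs; the gripper's body (75 mm by 180 mm) begins 59 mm behind the grasp point.
Start: joints at [-1.407, 0.491, 1.559, -0, 1.092, -0.106], TCP at [166.609, -602.402, 214.661] pointing down, gripper open.
Joint ranges: [-3.1, 3.1], [-0.84, 2.19], [0.05, 2.79], [-1.13, 4.28], [0.06, 2.93], [-2.69, 2.69]. Speed limits (rad/s): [2.22, 2.22, 2.79, 3.14, 3.14, 3.14].

### API

Orientations are given as [roll, pitch, yaw] about the fixed x, y, z axes, in that order (R = Rz(yaw) Ry(pitch) Rx(roll)).
In Python, from cell import * gives the robot as it stands. The module is installed in compiled form; this text tells all that it offers.
- The arm moves only by the tool carry_out, never from a script. Its argument "moves" is a list of rows, each an object of numbers: "dx", "dy", "dz": the shift along the tool's x, y, z in m; "twist": the turn about the tool's z in degrees. A call has 1 to 5 rows; each row is the pose to reach, as a shift and turn from the pose commanded when the call began, along the tool's axes at that moment; what a row does not reach only later rows make up. A row lasts 1/10 s, in which the tool goes at most 50 mm and 8.59 degrees, less where a joint would pass 70% of its speed; a pose out of reach is approached as far as the arm can. A call with a gripper value outside its range is refused whole. "grip" is the finger opening in m, from 0 to 0.0951, set as the call begins (left out, the last holds). The fingers move at their own pace and stop on an object; the grip force is fixed at half the most. Time passes only in rows, so rows that repeat a pose let the fingers close. It gives the time, the measured TCP pose, the force and the opening at its end, in the units of the state.
- state(): the state, without advancing time (a new reading comes with each control period).
- read_camera(name): name is "side" or "top"; returns (picture, depth): 384x512x3 uint8, red, green, blue; 384x512 float32, mm along the optical axis (not along the pixel's ray), 0 where there is no reading.
- camera_info(name): a dict with "mtx" (3x3 intrinsics, pixels), "R" (3x3) and "t" (3): a world point X has camera coordinates R X + t. Camera axes: x right, y down, z forward; pixel columns grow to the right and rows downward; lengths in mm; the calibration is good to about 2 mm. A picture is of the moment at which its call begins. camera_info takes no time and is no camera call.
- job_done(): hands the job in, once; it reports no verdict.
The state is a dict: "t": time; "joints": joint angles; "qvel": joint speeds; "tau": joint torques, N m; "eef_pos": TCP position; "tcp_rot": TCP orientation; "ft_force": force on the tool from outside, world axes, zero at the start; "moment": the same for the moment, N m; "opening": opening from 0.0 (shut) to 1.0 (fully open).
Only numpy, scipy, OpenCV 4.12 (cv2) and the standard library are available. Lean on these libraries where they do the work, as an engineer would, in place of code of your own. Each camera call takes 0.05 s, during which the arm holds its last target. There are 200 camera calls.

## Working session

There is one attempt and no reset: what is moved stays moved. The work goes in short steps, Python scripts to look and compute and a tool call to move; the robot and the scene stay as the last step left them, time stands still between calls to the robot, and variables do not carry over. Pictures are saved under pics/ and viewed, about 8 in all and at most 12, crops included, and the job is handed in when it is done.

Besides the shell and the picture viewer there is one more tool, called after "Call:" by a JSON object that holds its "name" and its "arguments". carry_out: Moves the arm, as the interface text tells. Its arguments: {"type":"object","properties":{"moves":{"type":"array","items":{"type":"object","properties":{"dx":{"type":"number"},"dy":{"type":"number"},"dz":{"type":"number"},"twist":{"type":"number"}}}},"grip":{"type":"number"}},"required":["moves"]}

```bash
mkdir -p pics
python3 - <<'E'
from cell import *
import cv2,numpy as np
for n in ("top","side"):
    p,d=read_camera(n); cv2.imwrite(f"pics/{n}0.png",p[:,:,::-1]); np.savez(f"{n}0.npz",p=p,d=d)
    c=camera_info(n); print(n,c["mtx"].round(1).tolist(),c["R"].round(3).tolist(),c["t"].round(1))
s=state();print({k:np.round(v,3) for k,v in s.items()})
E
```

```text
top [[467.6, 0.0, 257.2], [0.0, 467.6, 197.1], [0.0, 0.0, 1.0]] [[-0.005, -1.0, -0.022], [-0.994, 0.007, -0.106], [0.106, 0.022, -0.994]] [  65.6  534.7 1444.8]
side [[489.3, 0.0, 249.7], [0.0, 489.3, 190.5], [0.0, 0.0, 1.0]] [[-0.874, -0.485, 0.017], [-0.362, 0.63, -0.687], [0.322, -0.607, -0.726]] [ 483.4  210.8 1613.6]
{'t': np.float64(0.1), 'joints': array([-1.407,  0.491,  1.559, -0.   ,  1.092, -0.106]), 'qvel': array([-0.   , -0.002,  0.   ,  0.001,  0.001, -0.   ]), 'tau': array([ 4.0000e-03, -6.1362e+01, -2.5861e+01,  6.9000e-02,  4.7000e-02,
       -0.0000e+00]), 'eef_pos': array([ 166.576, -602.151,  214.123]), 'tcp_rot': array([-3.141, -0.   ,  0.27 ]), 'ft_force': array([-0.217, -0.465,  0.4  ]), 'moment': array([ 0.   , -0.035, -0.016]), 'opening': np.float64(0.999)}
```

View pics/top0.png

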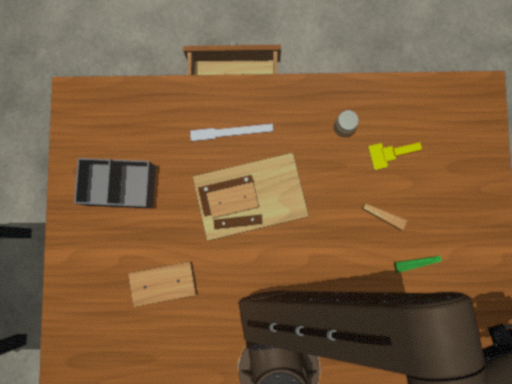

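View pics/side0.png

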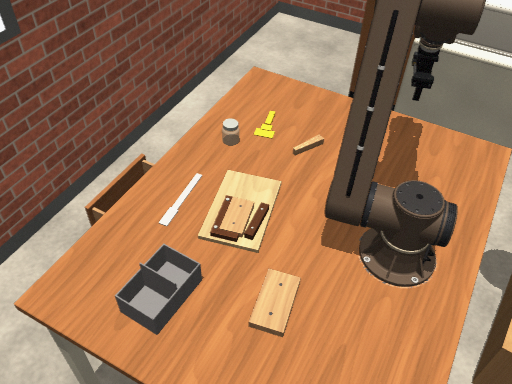

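The top view shows the board at (250,197) with its +y to the left, the end block at left (205,200), batten above (228,183) and fence below (238,222). The wooden wedge is at (384,217), thin end probably up-left; the green decoy is at (418,264). The arm is clear of all of these.

```bash
cat > h.py <<'E'
import cv2,numpy as np
from cell import *
def ray(n,uv,z):
    c=camera_info(n);K,R,t=map(np.array,(c["mtx"],c["R"],c["t"]))
    uv=np.atleast_2d(uv).astype(float); r=(np.linalg.inv(K)@np.c_[uv,np.ones(len(uv))].T); d=(R.T@r).T; C=-R.T@t
    return (C+d*((z-C[2])/d[:,2])[:,None])[:,:2]
def proj(n,X):
    c=camera_info(n);x=np.array(c["R"])@np.array(X,float)+c["t"];x=np.array(c["mtx"])@x;return x[:2]/x[2]
def blobs(p,lo,hi,box,amin=30):
    h=cv2.cvtColor(p,cv2.COLOR_RGB2HSV);m=cv2.inRange(h,lo,hi);k=np.zeros_like(m);u0,v0,u1,v1=box;k[v0:v1,u0:u1]=m[v0:v1,u0:u1]
    cs,_=cv2.findContours(k,cv2.RETR_EXTERNAL,cv2.CHAIN_APPROX_NONE)
    return k,[c for c in cs if cv2.contourArea(c)>amin]
E
python3 - <<'E'
from h import *
p=np.load("top0.npz")["p"]
h=cv2.cvtColor(p,cv2.COLOR_RGB2HSV)
for uv in [(384,217),(395,222),(380,200),(285,180),(232,200),(238,222),(228,185),(205,200)]: print(uv,h[uv[1],uv[0]])
a=cv2.resize(p[140:250,185:315],None,fx=5,fy=5,interpolation=cv2.INTER_CUBIC)
b=cv2.resize(p[195:240,355:415],None,fx=5,fy=5,interpolation=cv2.INTER_CUBIC)
o=np.zeros((550+230,650,3),np.uint8);o[:550]=a;o[555:780,:300]=b
cv2.imwrite("pics/crop.png",cv2.resize(o,None,fx=.76,fy=.76)[:,:,::-1])
E
```

```text
(384, 217) [ 18 124 183]
(395, 222) [ 16 130 180]
(380, 200) [ 14 177 143]
(285, 180) [ 19 114 175]
(232, 200) [ 17 124 189]
(238, 222) [ 13 159  93]
(228, 185) [ 14 162  93]
(205, 200) [ 11 157  94]
```

View pics/crop.png

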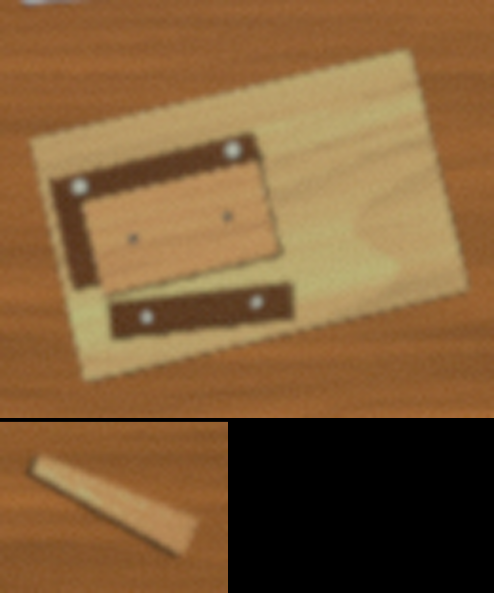

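The crop shows the front snug up against the batten and near the end block, the gap open to the right at crop (285,270). The wedge's thin end is up-left at full-image (364,206), its thick end down-right at (405,224).

Run:
```python
from h import *
from scipy import ndimage
def quad(k,c):
    r=cv2.minAreaRect(c); return cv2.boxPoints(r),r
for n in ("top","side"):
    p=np.load(n+"0.npz")["p"]
    box=(355,195,415,240) if n=="top" else (285,130,330,160)
    hh=cv2.cvtColor(p,cv2.COLOR_RGB2HSV)
    k,cs=blobs(p,(12,60,150),(26,152,255),box)
    c=max(cs,key=cv2.contourArea); 
    w=ray(n,c[:,0],28.); 
    b,r=quad(k,c); print(n,"wedge rect",r, ray(n,b,28.).round(0).tolist(), "world rect@28",cv2.minAreaRect(w.astype(np.float32)))
    box=(180,140,320,250) if n=="top" else (195,165,285,255)
    k,cs=blobs(p,(10,60,60),(27,150,255),box); k=cv2.morphologyEx(k,cv2.MORPH_OPEN,np.ones((3,3)))
    cs,_=cv2.findContours(k,cv2.RETR_EXTERNAL,cv2.CHAIN_APPROX_NONE);c=max(cs,key=cv2.contourArea)
    w=ray(n,c[:,0],18.); print("board@18",cv2.minAreaRect(w.astype(np.float32)),cv2.boxPoints(cv2.minAreaRect(w.astype(np.float32))).round(0).tolist())
# depth check of table near things & crop points in top
f=lambda u,v:(u/3.8+185,v/3.8+140)
for nm,u,v,z in [("brdTR",410,50,18),("brdBR",467,290,18),("brdTL",32,140,18),("brdBL",85,380,18),("frontTR",258,160,40),("frontBR",281,254,40),("frontTL",84,200,40),("frontBL",106,294,40),("fenceTR",291,284,42),("fenceTL",110,304,42),("endTL",52,180,38),("batTR",252,134,38)]:
    print(nm,ray("top",f(u,v),z).round(1))
```

```text
top wedge rect ((385.29486083984375, 214.05923461914062), (45.2583122253418, 10.205009460449219), 28.886581420898438) [[500.0, -269.0], [528.0, -285.0], [458.0, -406.0], [431.0, -389.0]] world rect@28 ((479.18707275390625, -337.20648193359375), (139.07247924804688, 32.160301208496094), 60.23878479003906)
board@18 ((540.4521484375, 85.80372619628906), (216.30026245117188, 334.93255615234375), 13.075150489807129) [[397.0, 224.0], [473.0, -102.0], [684.0, -53.0], [608.0, 273.0]]
side wedge rect ((307.6177062988281, 141.56549072265625), (6.142266750335693, 31.93137550354004), 67.7509765625) [[524.0, -290.0], [452.0, -418.0], [430.0, -390.0], [502.0, -265.0]] world rect@28 ((473.1695556640625, -336.27178955078125), (141.87680053710938, 32.57747268676758), 65.3936996459961)
board@18 ((537.492919921875, 89.74748229980469), (214.42987060546875, 343.62530517578125), 13.029373168945312) [[394.0, 233.0], [472.0, -102.0], [681.0, -53.0], [603.0, 281.0]]
brdTR [[677.  -52.4]]
brdBR [[474.1 -97. ]]
brdTL [[602.9 266.5]]
brdBL [[401.3 220.4]]
frontTR [[581.3  75.5]]
frontBR [[503.3  56.9]]
frontTL [[549.1 219.4]]
frontBL [[471.3 200.8]]
fenceTR [[478.4  48.8]]
fenceTL [[462.9 197.2]]
endTL [[566.2 246.4]]
batTR [[603.4  80.4]]
```

Run:
```python
from h import *
p=np.load("top0.npz")["p"]
k,cs=blobs(p,(12,60,140),(26,152,255),(355,195,415,240))
m=np.zeros_like(k);cv2.drawContours(m,[max(cs,key=cv2.contourArea)],-1,255,-1)
v,u=np.nonzero(m); w=ray("top",np.c_[u,v],28.)
c=w.mean(0);U,S,V=np.linalg.svd(w-c,full_matrices=False);a=V[0]*np.sign(V[0,1]);n=np.array([-a[1],a[0]])
s=(w-c)@a;q=(w-c)@n
print("centroid",c,"axis deg",np.degrees(np.arctan2(a[1],a[0])),"extent",s.min(),s.max())
for lo in range(-70,80,20):
    i=(s>=lo)&(s<lo+20); print(lo,q[i].min().round(1),q[i].max().round(1))
print("geom centre",c+a*(s.min()+s.max())/2)
yaw=np.radians(60.);d=(c+a*(s.min()+s.max())/2)-state()["eef_pos"][:2]; R=np.array(cv2.Rodrigues(np.array(state()["tcp_rot"])*[0,0,1])[0])[:2,:2]
x=R.T@d; print("tool dx,dy",x[0],-x[1], state()["tcp_rot"])
```

```text
centroid [ 472.47858398 -341.43564787] axis deg 63.512093880212234 extent -62.44387547453195 76.53320682225922
-70 -15.6 16.8
-50 -17.1 15.3
-30 -14.6 13.6
-10 -12.3 13.3
10 -11.3 11.6
30 -10.2 11.3
50 -10.3 9.5
70 -7.8 7.8
geom centre [ 475.62056758 -335.13047115]
tool dx,dy 369.0378035286724 -174.98528841197515 [-3.14057373e+00 -1.05365056e-04  2.69808842e-01]
```

Call:
{"name": "carry_out", "arguments": {"moves": [{"dx": 0.19, "dy": -0.09, "twist": -30}, {"dx": 0.19, "dy": -0.09, "twist": -30}, {"dx": 0.19, "dy": -0.09, "twist": -30}, {"dx": 0.19, "dy": -0.09, "twist": -30}, {"dx": 0.19, "dy": -0.09, "twist": -30}]}}

```text
schema error: expected keys dx, dy, dz, twist
```

```bash
cat >> h.py <<'E'
def go(x,y,yawdeg):
    s=state();a=s["tcp_rot"][2];d=np.array([x,y])-s["eef_pos"][:2];c,n=np.cos(a),np.sin(a)
    print("dx,dy mm",(c*d[0]+n*d[1]).round(1),(n*d[0]-c*d[1]).round(1),"twist",(np.degrees(a)-yawdeg).round(1),"pos",s["eef_pos"].round(1),"rot",np.degrees(s["tcp_rot"]).round(1),"F",s["ft_force"].round(1),"open",s["opening"].round(3),"t",s["t"].round(2))
E
python3 -c "
from h import *
go(475.6,-335.1,63.5)"
```

```text
Traceback (most recent call last):
  File "h.py", line 15, in go
    print("dx,dy mm",(c*d[0]+n*d[1]).round(1),(n*d[0]-c*d[1]).round(1),"twist",(np.degrees(a)-yawdeg).round(1),"pos",s["eef_pos"].round(1),"rot",np.degrees(s["tcp_rot"]).round(1),"F",s["ft_force"].round(1),"open",s["opening"].round(3),"t",s["t"].round(2))
                                                                                                                                                                                                                     ^^^^^^^^^^^^^^^^^^
AttributeError: 'float' object has no attribute 'round'
```

Call:
{"name": "carry_out", "arguments": {"moves": [{"dx": 0.19, "dy": -0.09, "dz": 0, "twist": -30}, {"dx": 0.19, "dy": -0.09, "dz": 0, "twist": -30}, {"dx": 0.19, "dy": -0.09, "dz": 0, "twist": -30}, {"dx": 0.19, "dy": -0.09, "dz": 0, "twist": -30}, {"dx": 0.19, "dy": -0.09, "dz": 0, "twist": -30}]}}

```text
t: 0.6
eef_pos: [328.5, -461.8, 214.6]
tcp_rot: [-3.141, -0.001, 0.799]
ft_force: [-0.3, -0.1, 0.6]
opening: 1.002
```

```bash
sed -i 's/s\["opening"\].round(3)/round(float(s["opening"]),3)/; s/s\["t"\].round(2)/round(float(s["t"]),2)/' h.py
python3 -c "
from h import *
go(475.6,-335.1,63.5)"
```

```text
dx,dy mm 193.4 17.1 twist -17.7 pos [ 328.5 -461.8  214.6] rot [-180.    -0.    45.8] F [-0.3 -0.1  0.6] open 1.002 t 0.6
```

Call:
{"name": "carry_out", "arguments": {"moves": [{"dx": 0.193, "dy": 0.017, "dz": 0.1, "twist": -18}, {"dx": 0.193, "dy": 0.017, "dz": 0.1, "twist": -18}, {"dx": 0.193, "dy": 0.017, "dz": 0.1, "twist": -18}, {"dx": 0.193, "dy": 0.017, "dz": 0.1, "twist": -18}, {"dx": 0.193, "dy": 0.017, "dz": 0.1, "twist": -18}]}}

```text
t: 1.1
eef_pos: [474.5, -336.8, 112.3]
tcp_rot: [-3.139, -0.001, 1.109]
ft_force: [-0.8, -0.3, 0.4]
opening: 1.0
```

```bash
python3 -c "
from h import *
go(475.6,-335.1,63.5)"
```

```text
dx,dy mm 2.0 0.2 twist 0.0 pos [ 474.5 -336.8  112.3] rot [-1.798e+02 -1.000e-01  6.350e+01] F [-0.8 -0.3  0.4] open 1.0 t 1.1
```

Call:
{"name": "carry_out", "arguments": {"moves": [{"dx": 0.002, "dy": 0, "dz": 0.05, "twist": 0}, {"dx": 0.002, "dy": 0, "dz": 0.09, "twist": 0}, {"dx": 0.002, "dy": 0, "dz": 0.105, "twist": 0}, {"dx": 0.002, "dy": 0, "dz": 0.106, "twist": 0}, {"dx": 0.002, "dy": 0, "dz": 0.106, "twist": 0}]}}

```text
t: 1.6
eef_pos: [474.4, -338.6, 9.8]
tcp_rot: [3.14, 0.0, 1.107]
ft_force: [0.7, 0.1, -0.5]
opening: 1.002
```

Call:
{"name": "carry_out", "arguments": {"moves": [{"dx": 0, "dy": 0, "dz": 0, "twist": 0}, {"dx": 0, "dy": 0, "dz": 0, "twist": 0}, {"dx": 0, "dy": 0, "dz": 0, "twist": 0}, {"dx": 0, "dy": 0, "dz": 0, "twist": 0}, {"dx": 0, "dy": 0, "dz": 0, "twist": 0}], "grip": 0}}

```text
t: 2.1
eef_pos: [474.2, -337.7, 9.0]
tcp_rot: [3.141, 0.0, 1.108]
ft_force: [0.7, 0.0, 0.5]
opening: 0.634
```

Call:
{"name": "carry_out", "arguments": {"moves": [{"dx": 0, "dy": 0, "dz": 0, "twist": 0}, {"dx": 0, "dy": 0, "dz": 0, "twist": 0}, {"dx": 0, "dy": 0, "dz": 0, "twist": 0}]}}

```text
t: 2.4
eef_pos: [474.1, -337.6, 8.6]
tcp_rot: [-3.142, 0.0, 1.108]
ft_force: [-0.7, -0.0, 0.0]
opening: 0.385
```

Call:
{"name": "carry_out", "arguments": {"moves": [{"dx": 0, "dy": 0, "dz": 0.003, "twist": 0}, {"dx": 0, "dy": 0, "dz": 0.003, "twist": 0}, {"dx": 0, "dy": 0, "dz": 0.003, "twist": 0}, {"dx": 0, "dy": 0, "dz": 0.003, "twist": 0}, {"dx": 0, "dy": 0, "dz": 0.003, "twist": 0}]}}

```text
t: 2.9
eef_pos: [474.1, -337.6, 5.6]
tcp_rot: [-3.142, 0.0, 1.108]
ft_force: [-0.3, 0.3, -1.0]
opening: 0.27
```

Call:
{"name": "carry_out", "arguments": {"moves": [{"dx": 0, "dy": 0, "dz": 0, "twist": 0}, {"dx": 0, "dy": 0, "dz": 0, "twist": 0}, {"dx": 0, "dy": 0, "dz": -0.03, "twist": 0}, {"dx": 0, "dy": 0, "dz": -0.07, "twist": 0}, {"dx": 0, "dy": 0, "dz": -0.1, "twist": 0}]}}

```text
t: 3.4
eef_pos: [474.3, -337.7, 107.5]
tcp_rot: [3.141, 0.0, 1.108]
ft_force: [0.6, -0.8, -0.6]
opening: 0.268
```

Run:
```python
from h import *
go(539,86,99.5)
for n in ("top","side"):
    p,d=read_camera(n)
    b=p[120:260,300:460] if n=="top" else p[60:200,230:390]
    b=cv2.resize(b,None,fx=3.5,fy=3.5,interpolation=cv2.INTER_CUBIC); cv2.imwrite(f"pics/g_{n}.png",b[:,:,::-1])
```

```text
dx,dy mm 408.0 -131.4 twist -36.0 pos [ 474.3 -337.7  107.5] rot [180.    0.   63.5] F [ 0.6 -0.8 -0.6] open 0.268 t 3.4
```

View pics/g_side.png

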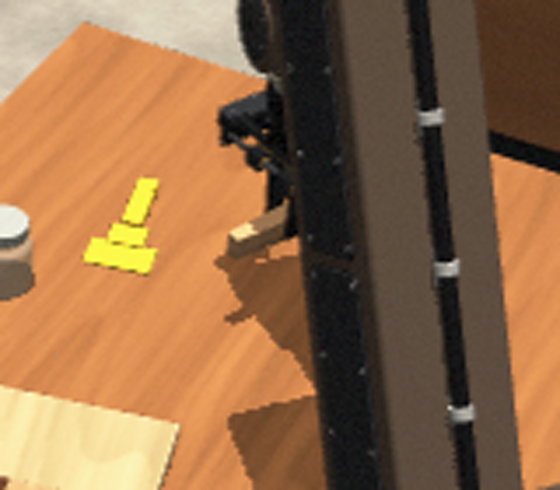

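The side view shows the wedge held level in the fingers, thin end at crop (240,238), bystanders untouched. Next I carry it above the bare part of the board.

```bash
python3 -c "
from h import *
go(507,-32,99.5)"
```

```text
dx,dy mm 288.5 -108.8 twist -36.0 pos [ 475.4 -338.7  109.5] rot [1.796e+02 1.000e-01 6.350e+01] F [ 0.1 -0.  -1.3] open 0.27 t 3.5
```

Call:
{"name": "carry_out", "arguments": {"moves": [{"dx": 0.029, "dy": -0.011, "dz": 0, "twist": -5}, {"dx": 0.07, "dy": -0.027, "dz": 0, "twist": -12}, {"dx": 0.112, "dy": -0.042, "dz": 0, "twist": -18}, {"dx": 0.15, "dy": -0.056, "dz": 0, "twist": -24}, {"dx": 0.19, "dy": -0.072, "dz": 0, "twist": -30}]}}

```text
t: 4.0
eef_pos: [494.3, -133.9, 104.9]
tcp_rot: [-3.141, -0.0, 1.635]
ft_force: [0.2, 0.1, -0.8]
opening: 0.268
```

```bash
python3 -c "
from h import *
go(507,-32,99.5)"
```

```text
dx,dy mm 100.9 19.2 twist -5.8 pos [ 494.3 -133.9  104.9] rot [-180.    -0.    93.7] F [ 0.2  0.1 -0.8] open 0.268 t 4.0
```

Call:
{"name": "carry_out", "arguments": {"moves": [{"dx": 0.04, "dy": 0.008, "dz": 0, "twist": -3}, {"dx": 0.08, "dy": 0.016, "dz": 0.01, "twist": -6}, {"dx": 0.101, "dy": 0.019, "dz": 0.03, "twist": -6}, {"dx": 0.101, "dy": 0.019, "dz": 0.054, "twist": -6}, {"dx": 0.101, "dy": 0.019, "dz": 0.056, "twist": -6}]}}

```text
t: 4.5
eef_pos: [506.0, -32.5, 47.1]
tcp_rot: [-3.137, -0.002, 1.737]
ft_force: [-0.7, -0.3, -0.1]
opening: 0.266
```

Run:
```python
from h import *
go(507,-32,99.5)
p,d=read_camera("top");q,d=read_camera("side")
a=cv2.resize(p[150:250,190:320],None,fx=4.5,fy=4.5,interpolation=cv2.INTER_CUBIC)
b=cv2.resize(q[150:260,180:310],None,fx=4.5,fy=4.5,interpolation=cv2.INTER_CUBIC)
np.savez("top1.npz",p=p,q=q)
o=np.zeros((450+495,585,3),np.uint8);o[:450]=a;o[450:]=b
cv2.imwrite("pics/over.png",cv2.resize(o,None,fx=.63,fy=.63)[:,:,::-1])
```

```text
dx,dy mm 0.4 1.0 twist 0.0 pos [506.  -32.5  47.1] rot [-1.797e+02 -1.000e-01  9.950e+01] F [-0.7 -0.3 -0.1] open 0.266 t 4.5
```

View pics/over.png

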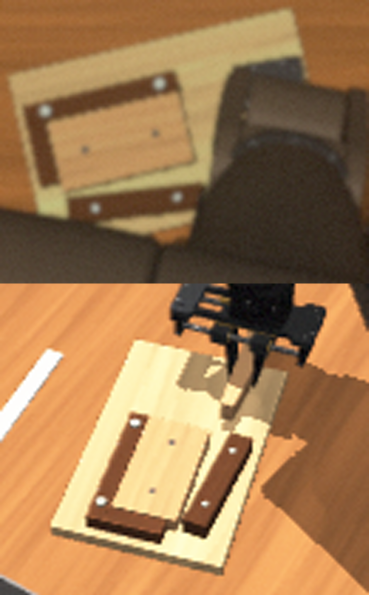

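Run:
```python
from h import *
T=np.array([506.5,-32.3]);
for ang in (96,99.5,103):
    a=np.radians(ang);t=T+72*np.array([np.cos(a),np.sin(a)])
    print(ang,t.round(1),[proj("side",[*t,z]).round(1) for z in (41.5,69.5)])
# measured board features in the side view: fence and front corners predicted by my board pose
def B(x,y):
    c,s=np.cos(np.radians(13)),np.sin(np.radians(13)); return 539+c*x-s*y,86+s*x+c*y
f=lambda X:((proj("side",X)-[180,150])*2.835+[0,283.5]).round(0)
print("fence mouth corner",f([*B(-65,-20),42]),"front corner",f([*B(-41,-20),40]),"fence far",f([*B(-46.6,130),42]),"board near R corner",f([*B(-105,165),18]),f([*B(105,165),18]))
q=np.load("top1.npz")["q"]
b=cv2.resize(q[150:250,215:300],None,fx=7,fy=7,interpolation=cv2.INTER_CUBIC)
cv2.imwrite("pics/tip.png",b[:500,:,::-1])
```

```text
96 [499.   39.3] [array([257.9, 198. ]), array([258.1, 192.5])]
99.5 [494.6  38.7] [array([259. , 198.3]), array([259.3, 192.9])]
103 [490.3  37.9] [array([260.2, 198.6]), array([260.5, 193.2])]
fence mouth corner [229. 431.] front corner [211. 428.] fence far [180. 520.] board near R corner [220. 567.] [ 48. 526.]
```

View pics/tip.png

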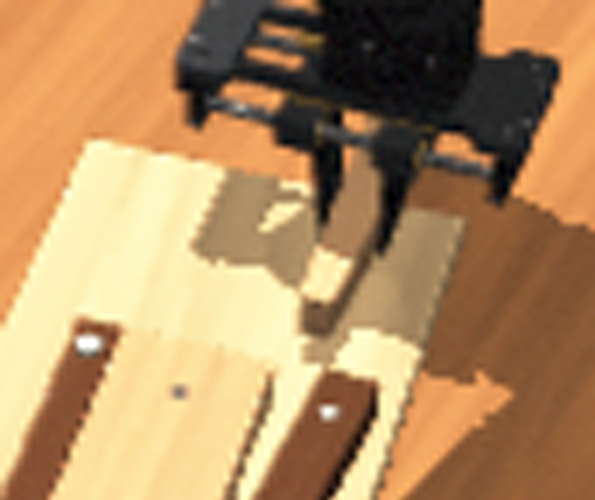

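The tip is at crop (317,318), in line with the gap between the front's corner (272,372) and the fence's corner (325,372), about 20 mm short of the mouth. I lower it, then slide it in.

Call:
{"name": "carry_out", "arguments": {"moves": [{"dx": 0, "dy": 0.001, "dz": 0.01, "twist": 0}, {"dx": 0, "dy": 0.001, "dz": 0.019, "twist": 0}, {"dx": 0, "dy": 0.001, "dz": 0.022, "twist": 0}, {"dx": 0, "dy": 0.001, "dz": 0.022, "twist": 0}, {"dx": 0, "dy": 0.001, "dz": 0.022, "twist": 0}]}}

```text
t: 5.1
eef_pos: [508.5, -33.5, 27.7]
tcp_rot: [3.142, 0.0, 1.736]
ft_force: [0.6, 0.2, -1.0]
opening: 0.267
```

Call:
{"name": "carry_out", "arguments": {"moves": [{"dx": 0.004, "dy": 0, "dz": 0, "twist": 0}, {"dx": 0.01, "dy": 0, "dz": 0, "twist": 0}, {"dx": 0.016, "dy": 0, "dz": 0, "twist": 0}, {"dx": 0.02, "dy": 0, "dz": 0, "twist": 0}, {"dx": 0.02, "dy": 0, "dz": 0, "twist": 0}]}}

```text
t: 5.6
eef_pos: [505.1, -12.9, 27.7]
tcp_rot: [-3.142, 0.0, 1.737]
ft_force: [0.5, -1.0, -0.8]
opening: 0.264
```

Call:
{"name": "carry_out", "arguments": {"moves": [{"dx": 0.004, "dy": 0, "dz": 0, "twist": 0}, {"dx": 0.008, "dy": 0, "dz": 0, "twist": 0}, {"dx": 0.012, "dy": 0, "dz": 0, "twist": 0}, {"dx": 0.014, "dy": 0, "dz": 0, "twist": 0}, {"dx": 0.014, "dy": 0, "dz": 0, "twist": 0}]}}

```text
t: 6.1
eef_pos: [502.8, 0.5, 27.6]
tcp_rot: [-3.142, 0.0, 1.736]
ft_force: [-0.8, -0.3, -0.4]
opening: 0.267
```

Call:
{"name": "carry_out", "arguments": {"moves": [{"dx": 0, "dy": 0, "dz": 0.002, "twist": 0}, {"dx": 0, "dy": 0, "dz": 0.003, "twist": 0}, {"dx": 0, "dy": 0, "dz": 0.003, "twist": 0}]}}

```text
t: 6.4
eef_pos: [502.8, 0.1, 24.4]
tcp_rot: [-3.141, 0.0, 1.736]
ft_force: [-0.4, -0.4, -0.8]
opening: 0.266
```

Run:
```python
from h import *
go(507,-32,99.5)
q,d=read_camera("side")
b=cv2.resize(q[150:230,215:300],None,fx=7,fy=7,interpolation=cv2.INTER_CUBIC)
cv2.imwrite("pics/tip2.png",b[:,:,::-1])
```

```text
dx,dy mm -32.3 -1.2 twist -0.1 pos [5.028e+02 1.000e-01 2.440e+01] rot [-180.     0.    99.4] F [-0.4 -0.4 -0.8] open 0.266 t 6.4
```

View pics/tip2.png

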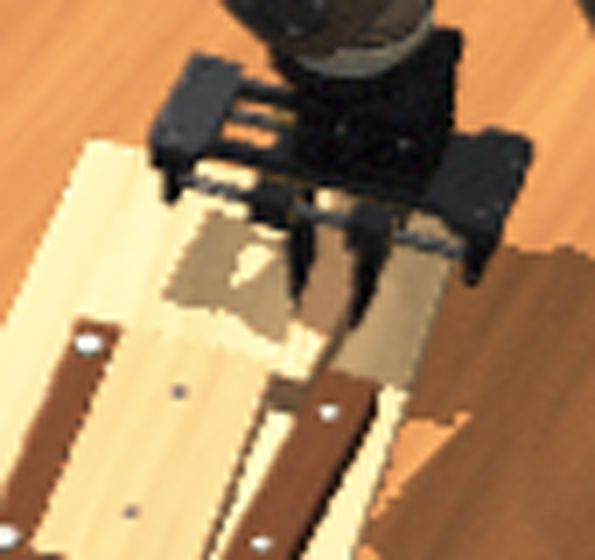

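The tip's end face is at crop (288,395), just inside the mouth between front (272,372) and fence (320,372). I release it.

Call:
{"name": "carry_out", "arguments": {"moves": [{"dx": 0, "dy": 0, "dz": 0.0005, "twist": 0}, {"dx": 0, "dy": 0, "dz": 0.0005, "twist": 0}, {"dx": 0, "dy": 0, "dz": 0.0005, "twist": 0}, {"dx": 0, "dy": 0, "dz": 0.0005, "twist": 0}, {"dx": 0, "dy": 0, "dz": 0.0005, "twist": 0}], "grip": 0.06}}

```text
t: 6.95
eef_pos: [502.9, 0.2, 24.2]
tcp_rot: [3.141, 0.0, 1.736]
ft_force: [1.8, 0.7, 0.3]
opening: 0.612
```

Call:
{"name": "carry_out", "arguments": {"moves": [{"dx": 0, "dy": 0, "dz": 0, "twist": 0}, {"dx": 0, "dy": 0, "dz": -0.02, "twist": 0}, {"dx": 0, "dy": 0, "dz": -0.06, "twist": 0}, {"dx": 0, "dy": 0, "dz": -0.06, "twist": 0}]}}

```text
t: 7.35
eef_pos: [504.6, 0.1, 87.6]
tcp_rot: [3.136, 0.002, 1.736]
ft_force: [0.7, -0.1, -0.6]
opening: 0.629
```

Call:
{"name": "carry_out", "arguments": {"moves": [{"dx": -0.04, "dy": 0, "dz": 0, "twist": 0}, {"dx": -0.08, "dy": 0, "dz": 0, "twist": 0}, {"dx": -0.115, "dy": 0, "dz": 0, "twist": 0}, {"dx": -0.115, "dy": 0, "dz": 0, "twist": 0}, {"dx": -0.115, "dy": 0, "dz": 0, "twist": 0}], "grip": 0}}

```text
t: 7.85
eef_pos: [521.4, -113.6, 83.6]
tcp_rot: [-3.141, -0.0, 1.734]
ft_force: [0.7, 0.1, 0.7]
opening: 0.269
```

Run:
```python
from h import *
go(507,-32,99.5)
p,d=read_camera("top");q,d=read_camera("side")
a=cv2.resize(p[150:240,220:340],None,fx=5,fy=5,interpolation=cv2.INTER_CUBIC)
b=cv2.resize(q[150:230,200:320],None,fx=5,fy=5,interpolation=cv2.INTER_CUBIC)
cv2.imwrite("pics/rel.png",cv2.resize(np.vstack([a,b]),None,fx=.7,fy=.7)[:,:,::-1])
```

```text
dx,dy mm 82.9 -1.0 twist -0.1 pos [ 521.4 -113.6   83.6] rot [-180.    -0.    99.4] F [0.7 0.1 0.7] open 0.269 t 7.85
```

View pics/rel.png

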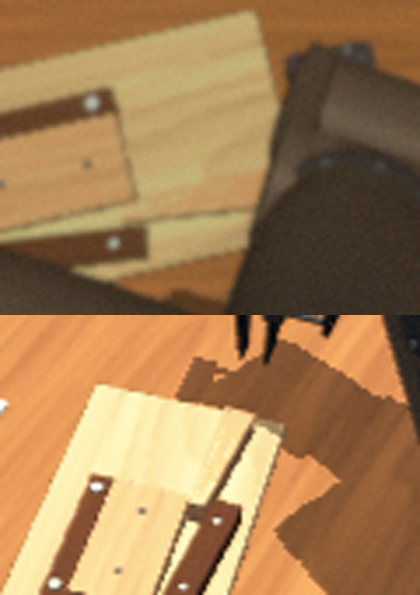

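Both views show the wedge lying flat on the board, released, with its tip in the mouth (side crop (195,510)). Its thick end is clear, and the shut fingers go down behind it to push.

Call:
{"name": "carry_out", "arguments": {"moves": [{"dx": 0, "dy": 0, "dz": 0.02, "twist": 0}, {"dx": 0, "dy": 0, "dz": 0.04, "twist": 0}, {"dx": 0, "dy": 0, "dz": 0.056, "twist": 0}, {"dx": 0, "dy": 0, "dz": 0.06, "twist": 0}, {"dx": 0, "dy": 0, "dz": 0.06, "twist": 0}], "grip": 0}}

```text
t: 8.45
eef_pos: [521.6, -112.4, 23.8]
tcp_rot: [-3.141, -0.0, 1.737]
ft_force: [-0.1, 0.6, -0.4]
opening: 0.001
```

Call:
{"name": "carry_out", "arguments": {"moves": [{"dx": 0.008, "dy": 0, "dz": 0, "twist": 0}, {"dx": 0.016, "dy": 0, "dz": 0, "twist": 0}, {"dx": 0.024, "dy": 0, "dz": 0, "twist": 0}, {"dx": 0.03, "dy": 0, "dz": 0, "twist": 0}, {"dx": 0.03, "dy": 0, "dz": 0, "twist": 0}]}}

```text
t: 8.95
eef_pos: [516.8, -82.7, 24.4]
tcp_rot: [3.141, 0.0, 1.737]
ft_force: [-0.3, 1.2, -0.4]
opening: 0.004
```

Call:
{"name": "carry_out", "arguments": {"moves": [{"dx": 0.003, "dy": 0, "dz": 0, "twist": 0}, {"dx": 0.006, "dy": 0, "dz": 0, "twist": 0}, {"dx": 0.009, "dy": 0, "dz": 0, "twist": 0}, {"dx": 0.012, "dy": 0, "dz": 0, "twist": 0}, {"dx": 0.015, "dy": 0, "dz": 0, "twist": 0}]}}

```text
t: 9.45
eef_pos: [514.4, -68.7, 24.1]
tcp_rot: [3.141, 0.0, 1.736]
ft_force: [-0.2, -1.3, 0.6]
opening: 0.006
```

Call:
{"name": "carry_out", "arguments": {"moves": [{"dx": 0.003, "dy": 0, "dz": 0, "twist": 0}, {"dx": 0.006, "dy": 0, "dz": 0, "twist": 0}, {"dx": 0.009, "dy": 0, "dz": 0, "twist": 0}, {"dx": 0.012, "dy": 0, "dz": 0, "twist": 0}, {"dx": 0.015, "dy": 0, "dz": 0, "twist": 0}]}}

```text
t: 9.95
eef_pos: [511.9, -53.8, 24.1]
tcp_rot: [3.142, 0.0, 1.736]
ft_force: [0.6, -2.5, 0.7]
opening: 0.006
```

Call:
{"name": "carry_out", "arguments": {"moves": [{"dx": 0.002, "dy": 0, "dz": 0, "twist": 0}, {"dx": 0.004, "dy": 0, "dz": 0, "twist": 0}, {"dx": 0.006, "dy": 0, "dz": 0, "twist": 0}, {"dx": 0.008, "dy": 0, "dz": 0, "twist": 0}, {"dx": 0.01, "dy": 0, "dz": 0, "twist": 0}]}}

```text
t: 10.45
eef_pos: [510.3, -44.1, 24.1]
tcp_rot: [-3.142, 0.0, 1.736]
ft_force: [0.1, -1.4, 0.4]
opening: 0.004
```

Call:
{"name": "carry_out", "arguments": {"moves": [{"dx": 0.002, "dy": 0, "dz": 0, "twist": 0}, {"dx": 0.004, "dy": 0, "dz": 0, "twist": 0}, {"dx": 0.006, "dy": 0, "dz": 0, "twist": 0}, {"dx": 0.008, "dy": 0, "dz": 0, "twist": 0}, {"dx": 0.01, "dy": 0, "dz": 0, "twist": 0}]}}

```text
t: 10.95
eef_pos: [508.6, -34.2, 24.1]
tcp_rot: [-3.142, 0.0, 1.736]
ft_force: [0.3, -0.7, 1.0]
opening: 0.005
```

Call:
{"name": "carry_out", "arguments": {"moves": [{"dx": 0.002, "dy": 0, "dz": 0, "twist": 0}, {"dx": 0.004, "dy": 0, "dz": 0, "twist": 0}, {"dx": 0.006, "dy": 0, "dz": 0, "twist": 0}, {"dx": 0.007, "dy": 0, "dz": 0, "twist": 0}, {"dx": 0.008, "dy": 0, "dz": 0, "twist": 0}]}}

```text
t: 11.45
eef_pos: [507.3, -26.3, 24.1]
tcp_rot: [-3.142, 0.0, 1.736]
ft_force: [-0.9, -1.7, 0.3]
opening: 0.001
```

Call:
{"name": "carry_out", "arguments": {"moves": [{"dx": 0.001, "dy": 0, "dz": 0, "twist": 0}, {"dx": 0.002, "dy": 0, "dz": 0, "twist": 0}, {"dx": 0.003, "dy": 0, "dz": 0, "twist": 0}, {"dx": 0.004, "dy": 0, "dz": 0, "twist": 0}]}}

```text
t: 11.85
eef_pos: [506.5, -23.4, 24.1]
tcp_rot: [-3.141, 0.001, 1.736]
ft_force: [-3.4, -17.1, 0.9]
opening: 0.003
```

Call:
{"name": "carry_out", "arguments": {"moves": [{"dx": 0.001, "dy": 0, "dz": 0, "twist": 0}, {"dx": 0.002, "dy": 0, "dz": 0, "twist": 0}, {"dx": 0.003, "dy": 0, "dz": 0, "twist": 0}]}}

```text
t: 12.15
eef_pos: [506.3, -22.6, 24.2]
tcp_rot: [-3.141, 0.003, 1.737]
ft_force: [-6.1, -44.5, 2.1]
opening: 0.002
```

That last batched push overshot: 44.5 N at the wrist, more than the 15–20 N I aimed for. I back off at once and check.

Call:
{"name": "carry_out", "arguments": {"moves": [{"dx": -0.004, "dy": 0, "dz": 0, "twist": 0}, {"dx": -0.012, "dy": 0, "dz": 0, "twist": 0}, {"dx": -0.03, "dy": 0, "dz": 0, "twist": 0}, {"dx": -0.06, "dy": 0, "dz": -0.03, "twist": 0}, {"dx": -0.08, "dy": 0, "dz": -0.07, "twist": 0}]}}

```text
t: 12.65
eef_pos: [518.8, -99.5, 93.6]
tcp_rot: [-3.139, -0.002, 1.736]
ft_force: [0.4, -0.0, -0.3]
opening: 0.007
```

Call:
{"name": "carry_out", "arguments": {"moves": [{"dx": -0.04, "dy": 0, "dz": -0.04, "twist": 0}, {"dx": -0.08, "dy": 0, "dz": -0.07, "twist": 0}, {"dx": -0.1, "dy": 0, "dz": -0.1, "twist": 0}, {"dx": -0.1, "dy": 0, "dz": -0.1, "twist": 0}], "grip": 0.06}}

```text
t: 13.05
eef_pos: [537.6, -200.5, 198.2]
tcp_rot: [3.135, 0.005, 1.733]
ft_force: [1.2, -0.3, -0.5]
opening: 0.283
```

Run:
```python
from h import *
go(507,-32,99.5)
p,d=read_camera("top");q,d=read_camera("side")
a=cv2.resize(p[150:240,190:320],None,fx=5,fy=5,interpolation=cv2.INTER_CUBIC)
b=cv2.resize(q[150:260,185:315],None,fx=5,fy=5,interpolation=cv2.INTER_CUBIC)
cv2.imwrite("pics/end.png",cv2.resize(np.vstack([a,b]),None,fx=.59,fy=.59)[:,:,::-1])
```

```text
dx,dy mm 171.2 -2.9 twist -0.2 pos [ 537.6 -200.5  198.2] rot [179.6   0.3  99.3] F [ 1.2 -0.3 -0.5] open 0.283 t 13.05
```

View pics/end.png

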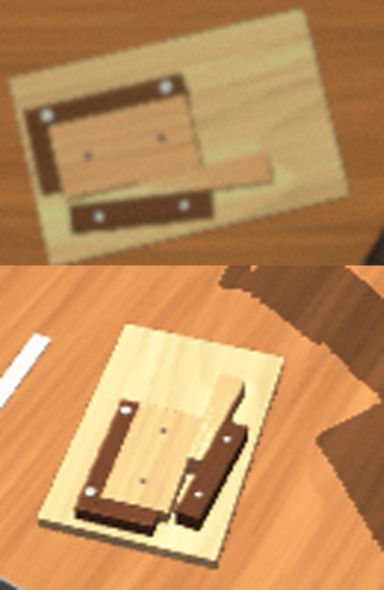

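The wedge lies flat between fence and front, roughly 70–85 mm in, with its thick end outside at top crop (270,168) and side crop (230,385). The front sits square, and the gripper is clear. I hand it in.

```bash
python3 -c "
from cell import *
print(job_done())"
```

```text
the job is handed in; nothing more can be done
None
```

I laid the wedge in the mouth of the gap, let go of it, pushed its thick end with the shut fingers until it locked, and handed the job in. However, **the last push was too hard, and I can't tell whether that failed the run**.

- **The push:** resistance climbed from about 2 N to 17 N, which was already in the 15–20 N locking range. I had queued one more 3 mm step without reading the force first, and the wrist force reached about 45 N. That is above the intended range and past the 40 N or so at which the wood is crushed. The limit that fails the run is 40 N between wedge and front. I can't measure that contact force: it depends on the friction, so it may have been below or above 40 N.
- **Last checks:** in the last pictures the wedge lies flat between the fence and the front, roughly 70–85 mm past the mouth. The front looks square and flat in its place. The fingers are clear of everything and the wrist force is back near zero.
- **Not measured:** I did not measure how hard the wedge still presses on the front and the board; I only infer that it holds from the sharp rise in resistance. I did not re-measure the jar, caddy, stirrer and scraper at the end, but the arm kept clear of them.
- **Small disagreement:** the two cameras differed by 3–4 mm on the board's y position. I used the side view for the final insertion.

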